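# Rinse a pen probe and hold it home on the sprung check stand

## Task

Lift the pen-shaped probe out of its rest, dip its metal tip well down into the small beaker, past half the beaker's depth, and draw it out again. Then, holding the probe upright, put the tip through the hole of the check stand and press down against the sprung plunger until the probe's collar sits flat on the stand's top plate, without ramming it, and finish while still holding it and pressing it firmly home: do not let go or ease off. Leave the beaker and everything else standing where they are.

Things in the scene. Friction and masses are not known exactly. Their poses are not given: they have to be found in the camera images.
- probe: pen-shaped probe, standing upright with its tip in the rest, 142 mm long, round about its own z axis, 70 g or so. Origin at the tip, z up along the probe: steel stem 12 mm diameter from 0 to 50 mm (its lowest 3 mm tapered), collar 34 mm diameter from 50 to 56 mm, white grip 24 mm diameter from 56 to 126 mm, cap 27 mm diameter up to 138 mm, small button on top
- probe_tip (a point): the lower end of the probe's stem
- probe_collar (a point): centre of the underside of the probe's collar, 50 mm above the tip
- probe_grip (a point): a good place to grip the probe: on its axis, 112 mm above the tip
- rest: fixed grey rest for the probe: round foot 72 mm diameter with an upright open tube, outer diameter 23 mm, bore 16 mm, whose rim is 69 mm above the work surface. Origin: centre of the underside. The probe's collar rests on the rim, its tip 19 mm above the work surface: it must be lifted 50 mm straight up to come free
- small_beaker: the small empty clear beaker, 72 mm across and 89 mm high, loose, open at the top, clear width inside about 52 mm. Origin: centre of its underside, z up
- stand: fixed check stand: base plate 84 x 94 mm; two posts at its own y = -36 and +36 mm carry a top plate 46 x 90 x 12 mm, upper face 97 mm above the work surface (nuts on it reach 101 mm). A vertical 18 mm hole with a 3 mm chamfer goes through the middle of the plate. Origin: centre of the underside, z up
- stand_seat (a point): centre of the hole at the upper face of the top plate, 97 mm above the work surface; the collar of the probe must come to sit here: this is the hard stop
- plunger (a joint): travel of the sprung plunger in m: 0 at rest (its flat top, 20 mm across, is 35 mm below the plate's upper face), growing as it is pressed down; 0.015 when the collar sits on the plate. The spring pushes back with 3 N at first touch and 7.5 N at 0.015; then the force rises steeply, the collar being on the plate. 10 to 20 N in all is a good push to hold
- vial_front: bystander: white capped vial 28 mm diameter, 92 mm high, nearest the robot; origin at its underside
- vial_mid: bystander: white capped vial 28 mm diameter, 92 mm high; origin at its underside
- vial_back: bystander: white open vial 26 mm diameter, 89 mm high, to the back right; origin at its underside
- brown_bottle: bystander: brown sample bottle 51 mm diameter, 109 mm high; origin at its underside
- timer: bystander: flat timer 66 x 66 x 21 mm; origin at its underside
- glass_cell: bystander: square glass cell 36 x 36 x 42 mm; origin at its underside

How it is judged:
On the way, in this order (a step that is already met when the one before it is completed fails the run):
1. the tip is down inside the small beaker, about half way or deeper (horizontal distance between probe_tip and small_beaker below 0.032 m and z of probe_tip in the frame of small_beaker below 0.05 m and angle between small_beaker's own z axis and vertical below 0.2 rad), for 0.1 s.
2. the tip is drawn out above the beaker's rim (z of probe_tip in the frame of small_beaker above 0.089 m), for 0.05 s.
At the end, for the whole second after the job is handed in: Probe gripped, still, upright within 0.08 rad in the stand's hole, collar within 2.5 mm of the plate's upper face and 7 mm of the hole's axis, plunger in by over 12.5 mm, push on the stand (plunger and plate) over 8 N; small beaker upright within 0.1 rad and within 40 mm of its start (value of joint plunger above 0.0125 m and z of probe_collar in the frame of stand below 0.0995 m and horizontal distance between probe_collar and stand_seat below 0.007 m and angle between probe's own z axis and vertical below 0.08 rad and contact force between probe and stand above 8 N and contact force between probe and the fingers above 2 N and linear speed of probe below 0.01 m/s and angle between small_beaker's own z axis and vertical below 0.1 rad and distance of small_beaker from where it was at the start of the episode below 0.04 m); the arm keeps its last pose, push and grip.
It fails at once if the probe is rammed on the stand with more than 60 N (contact force between probe and stand above 60 N).
It fails at once if a bystander is pushed more than 30 mm away (distance of any of vial_front, vial_mid, vial_back, brown_bottle, timer, glass_cell from where it was at the start of the episode above 0.03 m).
It fails at once if the small beaker, a vial, the bottle or the glass cell is tipped over (angle between any of small_beaker, vial_front, vial_mid, vial_back, brown_bottle, glass_cell's own z axis and vertical above 0.5 rad).
It also fails if it takes over 58 s, if anything falls off the work surface, if the arm or the gripper's body presses on something with over 40 N, if the wrist force passes 120 N, or if a joint passes its speed limit or range.

## Robot

A 7-joint arm with a two-finger parallel gripper is mounted at the origin on a cart in front of the work surface, level with it; the furniture and walls round the work are solid. World frame = base frame: x ahead of the robot, y to its left, z up, the work surface at z = 0. Lengths are in m, angles in rad, forces in N, time in s.
With the tool pointing down it reaches from about 0.35 to 0.9 m from the base axis. Payload 8.1 kg.
Tool frame: the origin (TCP) lies on the mounting face of the last link; the fingertips stand 178 mm ahead of it and the grasp point (between the pads) lies 159 mm ahead of it; z points along the fingers, y is the line along which they close (so a half turn about z gives the same grasp; the last joint's range is limited). The gripper opens to 92 mm and grips with 3 to 60 N. Pads are 19 mm wide; open, the fingers measure 130 mm over their backs; the gripper's body (75 mm by 190 mm) begins 47 mm behind the grasp point.
Start: joints at [1.135, 0.434, 0.025, 1.573, -0.012, 1.134, -0.075], TCP at [0.204, -0.591, 0.405] pointing down, gripper open.
Joint ranges: [-2.62, 2.62], [-0.44, 2.09], [-1.27, 1.32], [0.08, 2.57], [-1.32, 4.46], [0.12, 2], [-2.74, 2.74]. Speed limits (rad/s): [2.22, 2.22, 3.01, 3.01, 3.14, 3.14, 3.14].

## Interface

Orientations are given as a unit quaternion [x, y, z, w].
In Python, from station import arm, camrig, status gives the robot as it stands (arm), with the cameras (camrig) and the readings (status).
- The arm moves only by the shell command python3 shift.py 'ROWS' [FORCE]. ROWS is a JSON list of rows, 1 to 8 of them, each of 7 numbers: a rotation vector rx, ry, rz in normalised numbers (1 is 90 degrees), then dx, dy, dz in normalised numbers (1 is 0.3 m), then the opening from 0.0 (shut) to 1.0 (fully open); each row is the pose to reach, as a shift and turn from the pose commanded when the command began, along the tool's axes at that moment; what a row does not reach only later rows make up. A row lasts 1/12 s, in which the tool goes at most 0.0417 m and 0.125 rad, less where a joint would pass 70% of its speed; a pose out of reach is approached as far as the arm can. The fingers move at their own pace and stop on an object; FORCE is the grip in N (left out, the last holds). Time passes only in rows, so rows that do not move let the fingers close. It prints the time, the measured TCP pose, the force, the opening and the grip force at its end. Input that does not fit is refused with a message, and nothing moves.
- status.read_state(): the state, without advancing time (a new reading comes with each control period).
- camrig.camera(name): name is "scene" or "top" or "wrist"; returns a dict with "image" (384x512x3 uint8, red, green, blue), "camera_matrix" (3x3 intrinsics, pixels), "k1" (the pictures are not rectified: a ray, as slopes to the right and down, at radius r is drawn at 1 + k1 r^2 times it, then the intrinsics apply), "xyz" and "rotation" of the camera in the world; the wrist camera has in their place "hand_eye" (4x4, takes a point from camera to tool coordinates, whose origin is the TCP and whose axes are the flange's). Camera axes: x right, y down, z forward; pixel columns grow to the right and rows downward; lengths in m; the calibration is good to about 2 mm. A picture is of the moment at which its call begins: read the wrist's pose just before it. There is no depth.
- arm.close_job(): hands the job in; it is judged then, once.
The state is a dict: "time_s": time; "joint_pos": joint angles; "dq": joint speeds; "effort": joint torques, N m; "eef_pos": TCP position; "tcp_rot": TCP orientation; "contact_force": force on the tool from outside, world axes, zero at the start; "torque": the same for the moment, N m; "gripper_width": opening from 0.0 (shut) to 1.0 (fully open); "finger_force": force on a finger pad.
Only numpy, scipy, OpenCV 4.12 (cv2) and the standard library are available. Lean on these libraries where they do the work, as an engineer would, in place of code of your own. Each camera call takes 0.05 s, during which the arm holds its last target. There are 200 camera calls.

## Working session

There is one attempt and no reset: what is moved stays moved. The work goes in short steps, Python scripts to look and compute and a shell command to move; the robot and the scene stay as the last step left them, time stands still between calls to the robot, and variables do not carry over. Pictures are saved under pics/ and viewed, at most 10 in all, crops included, and the job is handed in when it is done.

```bash
ls; mkdir -p pics
cat > h.py <<'E'
import numpy as np,cv2,json
from station import arm, camrig, status
from scipy.spatial.transform import Rotation as R
def snap(n,f):
    s=status.read_state(); c=camrig.camera(n)
    cv2.imwrite(f'pics/{f}.png',c['image'][:,:,::-1])
    K=np.array(c['camera_matrix']);
    if 'hand_eye' in c:
        T=np.eye(4);T[:3,:3]=R.from_quat(s['tcp_rot']).as_matrix();T[:3,3]=s['eef_pos'];T=T@np.array(c['hand_eye'])
    else:
        T=np.eye(4);Q=np.array(c['rotation']);T[:3,:3]=Q if Q.shape==(3,3) else R.from_quat(Q).as_matrix();T[:3,3]=c['xyz']
    json.dump(dict(K=K.tolist(),k1=float(c['k1']),T=T.tolist()),open(f'pics/{f}.json','w'))
    return c
def load(f):
    d=json.load(open(f'pics/{f}.json'));return np.array(d['K']),d['k1'],np.array(d['T'])
def ray(f,uv):
    K,k1,T=load(f)
    p=cv2.undistortPoints(np.array([[uv]],float),K,np.array([k1,0,0,0.]))[0,0]
    d=T[:3,:3]@[p[0],p[1],1];return T[:3,3],d/np.linalg.norm(d)
def onz(f,uv,z):
    o,d=ray(f,uv);return o+d*(z-o[2])/d[2]
def tri(*a):
    A=np.zeros((3,3));b=np.zeros(3)
    rs=[ray(*x) for x in a]
    for o,d in rs:
        M=np.eye(3)-np.outer(d,d);A+=M;b+=M@o
    p=np.linalg.solve(A,b)
    return p,[np.linalg.norm((np.eye(3)-np.outer(d,d))@(p-o)) for o,d in rs]
def proj(f,P):
    K,k1,T=load(f);q=T[:3,:3].T@(np.array(P)-T[:3,3])
    return cv2.projectPoints(q[None],np.zeros(3),np.zeros(3),K,np.array([k1,0,0,0.]))[0][0,0]
E
python3 - <<'E'
from h import *
for n in ['scene','top','wrist']:
    c=snap(n,n+'0');K,k,T=load(n+'0');print(n,K.round(1).tolist(),k,T.round(3).tolist())
print(status.read_state())
a=[cv2.imread(f'pics/{n}0.png') for n in('scene','top')]
for n in('scene','top'):
    cv2.imwrite(f'pics/{n}0b.png',cv2.resize(cv2.imread(f'pics/{n}0.png'),(800,600),interpolation=cv2.INTER_CUBIC))
E
```

```text
pics
shift.py
station.py
scene [[374.1, 0.0, 256.5], [0.0, 374.1, 187.6], [0.0, 0.0, 1.0]] -0.01868880467380648 [[-0.786, -0.375, 0.492, 0.062], [-0.618, 0.457, -0.639, 0.442], [0.015, -0.807, -0.591, 0.626], [0.0, 0.0, 0.0, 1.0]]
top [[353.5, 0.0, 252.7], [0.0, 353.5, 187.0], [0.0, 0.0, 1.0]] -0.006373387371974987 [[-0.031, -0.992, 0.118, 0.392], [-0.999, 0.032, 0.001, -0.128], [-0.004, -0.118, -0.993, 0.971], [0.0, 0.0, 0.0, 1.0]]
wrist [[273.7, 0.0, 259.8], [0.0, 273.7, 193.6], [0.0, 0.0, 1.0]] -0.013590960278492556 [[0.327, -0.899, -0.291, 0.284], [-0.945, -0.311, -0.1, -0.563], [-0.001, 0.308, -0.951, 0.383], [0.0, 0.0, 0.0, 1.0]]
{'time_s': 0.15, 'joint_pos': array([ 1.13541141,  0.43508529,  0.02500753,  1.57387627, -0.01158528,
        1.13399378, -0.07513406]), 'dq': array([-4.02254287e-05, -3.49581065e-03, -3.45324512e-04, -2.68061673e-03,
        7.73133502e-04,  8.24409602e-04, -2.60749603e-04]), 'effort': array([ 1.87000129e-03, -6.68265152e+01,  9.85994563e-01, -3.14693677e+01,
       -6.04665326e-02,  3.94205691e-02,  1.71530000e-04]), 'eef_pos': array([ 0.20407446, -0.59056785,  0.40411619]), 'tcp_rot': array([ 9.86198988e-01,  1.65563236e-01, -1.68806722e-04, -5.85191164e-04]), 'contact_force': array([-0.07358803, -0.29192941, -0.18127921]), 'torque': array([-0.01267272,  0.01385652,  0.07005133]), 'finger_force': 0.0, 'gripper_width': 1.0008320465637868}
```

View pics/scene0b.png

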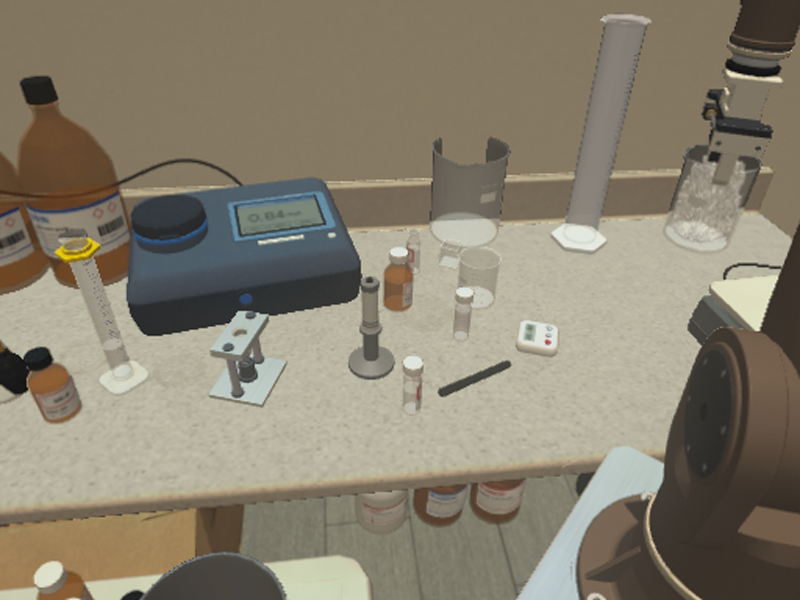

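View pics/top0b.png

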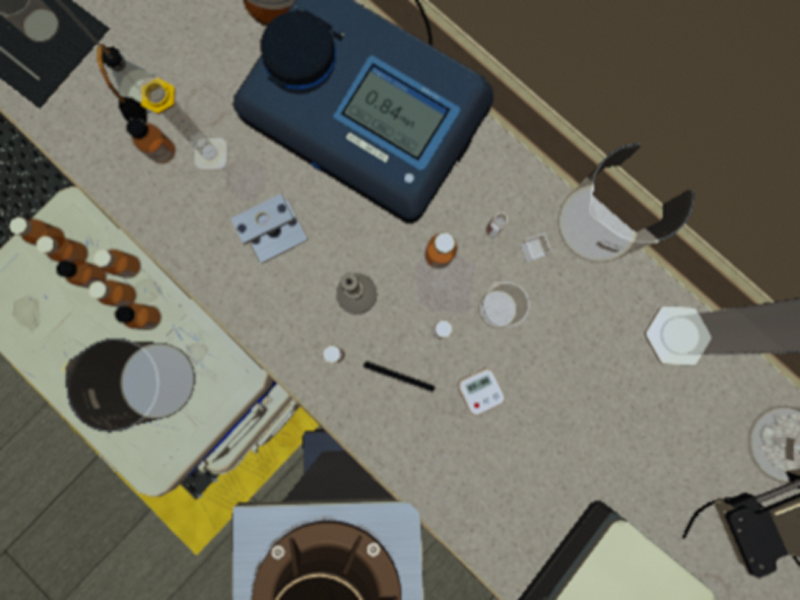

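The scene view shows the probe standing in its rest (button at about (370,284)), the stand on the left (hole near (240,332)) and the small beaker (rim near (479,258)). The top view shows the same three at (349,281), (262,218) and (504,303). The arm is at the right by the tall cylinder.

Run:
```python
from h import *
s=lambda u,v:((u+.5)*.64-.5,(v+.5)*.64-.5)
for n,a,b in [('button',(349,281),(370,281)),('hole',(262,218),(240,332)),('beakerrim',(504,303),(479,257)),('vfront cap',(332,354),(413,362)),('vmid',(444,329),(464,294)),('bottle',(446,242),(399,255)),('cyl base',(680,335),(579,238)),('cell',(536,247),(451,252))]:
    p,e=tri(('top0',s(*a)),('scene0',s(*b)));print(n,p.round(3),np.round(e,4))
print('foot',onz('top0',s(357,294),0.01),onz('scene0',s(371,361),0.01))
print('timer',onz('top0',s(482,391),0.02)); print('vback',onz('top0',s(498,222),0.08))
print('cyltop',onz('scene0',s(626,20),0.35),onz('scene0',s(626,20),.4))
print('ice',onz('top0',s(790,442),0.1),'wand',onz('top0',s(398,376),0.005))
# crops
t=cv2.imread('pics/top0.png');c=cv2.imread('pics/scene0.png')
A=cv2.resize(t[110:240,130:350],None,fx=3.6,fy=3.6,interpolation=cv2.INTER_CUBIC)
cv2.imwrite('pics/tc.png',A)
B=cv2.resize(c[130:280,120:340],None,fx=3.6,fy=3.6,interpolation=cv2.INTER_CUBIC)
cv2.imwrite('pics/sc.png',B);print(A.shape,B.shape)
```

```text
button [ 0.507 -0.061  0.156] [0.0023 0.0023]
hole [0.624 0.083 0.095] [0.0018 0.0018]
beakerrim [ 0.472 -0.303  0.09 ] [0.0028 0.0028]
vfront cap [ 0.401 -0.025  0.09 ] [0.0015 0.0015]
vmid [ 0.436 -0.205  0.084] [0.0009 0.0009]
bottle [ 0.574 -0.213  0.097] [0.0019 0.0019]
cyl base [ 0.416 -0.625  0.001] [0.0015 0.0015]
cell [ 0.575 -0.377  0.023] [0.0026 0.0026]
foot [ 0.50621045 -0.06090226  0.01      ] [ 0.50127054 -0.05665502  0.01      ]
timer [ 0.33264684 -0.26974157  0.02      ]
vback [ 0.60991681 -0.30086541  0.08      ]
cyltop [ 0.55048039 -1.02737093  0.35      ] [ 0.4618221  -0.76077763  0.4       ]
ice [ 0.24512379 -0.72769895  0.1       ] wand [ 0.36181244 -0.12812128  0.005     ]
(468, 792, 3) (540, 792, 3)
```

View pics/tc.png

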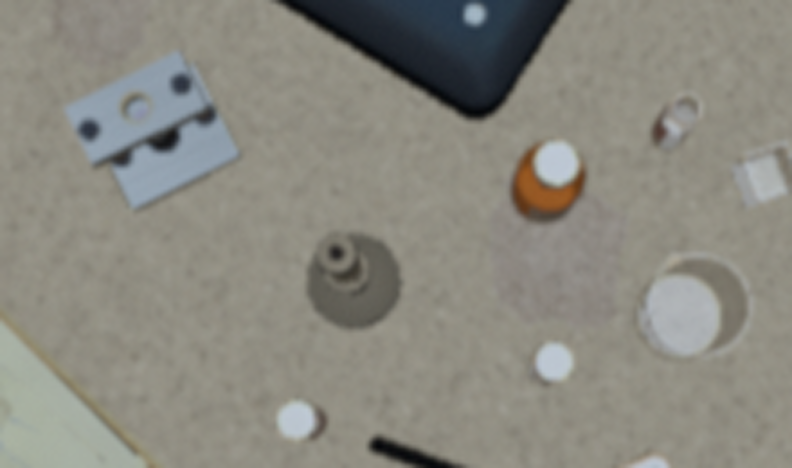

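View pics/sc.png

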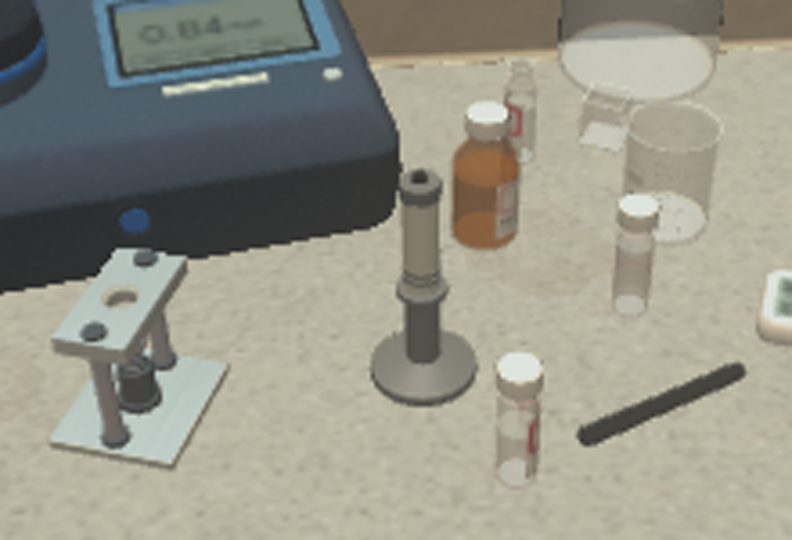

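The crops show the button at (336,253)/(420,176), the stand hole at (135,107)/(120,297) and the beaker rim centre at about (698,305)/(674,127), in top/scene crop pixels. I'll move to hover above the probe, then refine with the wrist camera.

Units first: shifts go in shares of 0.3 m and turns go in shares of 90 degrees. So 0.23 m / 0.3 = 0.7667, -0.2 m / 0.3 = -0.6667.

```bash
python3 shift.py '[[0,0,0,0.7667,-0.6667,-0.0667,1],[0,0,0,0.7667,-0.6667,-0.0667,1],[0,0,0,0.7667,-0.6667,-0.0667,1],[0,0,0,0.7667,-0.6667,-0.0667,1],[0,0,0,0.7667,-0.6667,-0.0667,1],[0,0,0,0.7667,-0.6667,-0.0667,1],[0,0,0,0.7667,-0.6667,-0.0667,1],[0,0,0,0.7667,-0.6667,-0.0667,1]]'
python3 - <<'E'
from h import *
t=lambda u,v:('top0',((u+.5)/3.6-.5+130,(v+.5)/3.6-.5+110))
s=lambda u,v:('scene0',((u+.5)/3.6-.5+120,(v+.5)/3.6-.5+130))
for n,a,b in [('button',(336,253),(420,176)),('hole',(135,107),(120,297)),('nutA',(181,84),(145,258)),('nutB',(89,130),(93,331)),('beakerrim',(698,305),(674,127)),('devcorner',(476,112),(395,140))]:
    p,e=tri(t(*a),s(*b));print(n,p.round(4),np.round(e,4))
print(onz(*t(354,281),.008))
E
```

```text
time_s: 0.82
eef_pos: [0.3592, -0.321, 0.4252]
tcp_rot: [0.986, 0.169, 0.001, -0.001]
contact_force: [0.3, 0.4, 0.0]
gripper_width: 1.001
finger_force: 0.0
button [ 0.5063 -0.0604  0.1593] [0.0017 0.0017]
hole [0.6239 0.0843 0.0956] [0.0016 0.0016]
nutA [0.6389 0.0514 0.0981] [0.0014 0.0014]
nutB [0.608  0.1161 0.0986] [0.0012 0.0012]
beakerrim [ 0.4716 -0.3059  0.0867] [0.0021 0.0021]
devcorner [ 0.6132 -0.1556  0.0924] [0.0016 0.0016]
[ 0.50726444 -0.05988152  0.008     ]
```

```bash
cat >> h.py <<'E'
def go(x,y,z):
    s=status.read_state();r=R.from_quat(s['tcp_rot']);print('tool delta',r.inv().apply(np.array([x,y,z])-s['eef_pos']).round(4),'tcp',s['eef_pos'].round(4),'q',s['tcp_rot'].round(4),'zaxis',r.apply([0,0,1]).round(4),'F',s['contact_force'].round(2),'w',round(s['gripper_width'],3),round(s['finger_force'],2),'t',s['time_s'])
E
python3 shift.py '[[0,0,0,0.7633,-0.6733,0.0667,1],[0,0,0,0.7633,-0.6733,0.0667,1],[0,0,0,0.7633,-0.6733,0.0667,1],[0,0,0,0.7633,-0.6733,0.0667,1],[0,0,0,0.7633,-0.6733,0.0667,1],[0,0,0,0.7633,-0.6733,0.0667,1],[0,0,0,0.7633,-0.6733,0.0667,1],[0,0,0,0.7633,-0.6733,0.0667,1]]'
python3 shift.py '[[0,0,0,0,0,0,1],[0,0,0,0,0,0,1],[0,0,0,0,0,0,1]]'
python3 - <<'E'
from h import *
go(.507,-.060,.40)
snap('wrist','w1')
cv2.imwrite('pics/w1b.png',cv2.resize(cv2.imread('pics/w1.png'),(800,600),interpolation=cv2.INTER_CUBIC))
E
```

```text
time_s: 1.48
eef_pos: [0.5085, -0.0548, 0.4045]
tcp_rot: [0.986, 0.169, 0.001, -0.001]
contact_force: [-0.1, 0.4, 0.8]
gripper_width: 1.003
finger_force: 0.0
time_s: 1.73
eef_pos: [0.5062, -0.062, 0.4045]
tcp_rot: [0.986, 0.165, -0.001, 0.0]
contact_force: [0.1, 0.2, -0.5]
gripper_width: 1.0
finger_force: 0.0
tool delta [ 0.0014 -0.0016  0.0045] tcp [ 0.5062 -0.062   0.4045] q [ 9.863e-01  1.650e-01 -5.000e-04  3.000e-04] zaxis [-9.e-04 -7.e-04 -1.e+00] F [ 0.08  0.23 -0.47] w 1.0 0.0 t 1.7333
```

View pics/w1b.png

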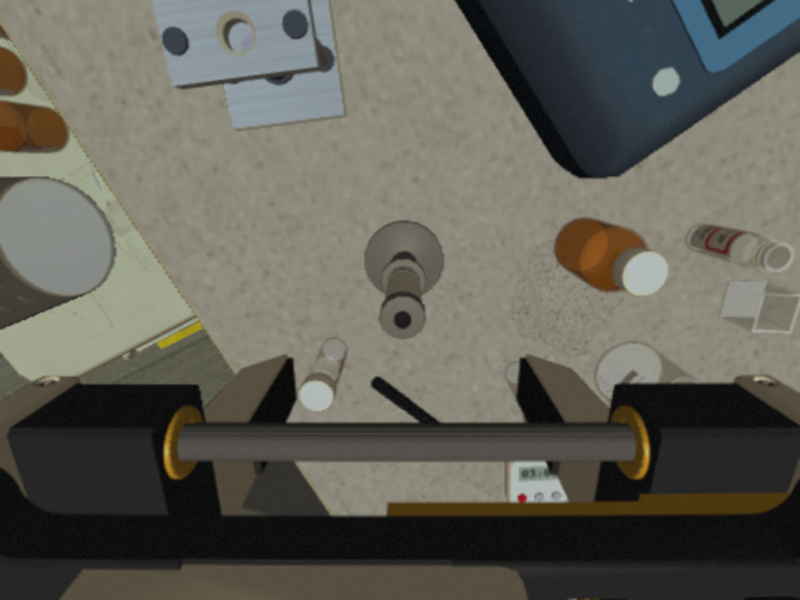

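The wrist view shows the probe button at (402,320), centred between the fingers, and the stand hole at (238,34).

Run:
```python
from h import *
t=lambda u,v:('top0',((u+.5)/3.6-.5+130,(v+.5)/3.6-.5+110))
s=lambda u,v:('scene0',((u+.5)/3.6-.5+120,(v+.5)/3.6-.5+130))
w=lambda u,v:('w1',((u+.5)*.64-.5,(v+.5)*.64-.5))
for n,a,b,c in [('button',(336,253),(420,176),(402,320)),('hole',(135,107),(120,297),(238,34))]:
    p,e=tri(t(*a),s(*b),w(*c));print(n,p.round(4),np.round(e,4),tri(t(*a),w(*c))[0].round(4))
print('wrist only',onz(*w(402,320),.161),onz(*w(238,34),.097),onz(*w(404,254),.008))
go(.507,-.061,.290)
```

```text
button [ 0.5064 -0.06    0.1591] [0.0014 0.002  0.0008] [ 0.5074 -0.0593  0.1607]
hole [0.6237 0.0841 0.0955] [0.0018 0.0014 0.0004] [0.6243 0.0846 0.0955]
wrist only [ 0.50741638 -0.05903016  0.161     ] [0.62320345 0.08319813 0.097     ] [ 0.51328589 -0.05747857  0.008     ]
tool delta [ 0.0013 -0.0011  0.1146] tcp [ 0.5061 -0.0624  0.4046] q [ 9.864e-01  1.645e-01 -4.000e-04  3.000e-04] zaxis [-7.e-04 -8.e-04 -1.e+00] F [ 0.22  0.15 -0.05] w 0.998 0.0 t 1.7833
```

To row units: 0.114 m / 0.3 = 0.38, -0.0024 m / 0.3 = -0.008.

```bash
python3 shift.py '[[0,0,0,0.006,-0.008,0.1,1],[0,0,0,0.006,-0.008,0.2,1],[0,0,0,0.006,-0.008,0.3,1],[0,0,0,0.006,-0.008,0.38,1],[0,0,0,0.006,-0.008,0.38,1],[0,0,0,0.006,-0.008,0.38,1]]' 45
python3 shift.py '[[0,0,0,0,0,0,0],[0,0,0,0,0,0,0],[0,0,0,0,0,0,0],[0,0,0,0,0,0,0],[0,0,0,0,0,0,0],[0,0,0,0,0,0,0],[0,0,0,0,0,0,0],[0,0,0,0,0,0,0]]' 45
python3 -c "
from h import *
go(.507,-.0595,.290)"
```

```text
time_s: 2.28
eef_pos: [0.507, -0.0592, 0.2904]
tcp_rot: [0.986, 0.165, -0.001, -0.0]
contact_force: [0.3, 0.8, 0.6]
gripper_width: 0.999
finger_force: 0.0
time_s: 2.95
eef_pos: [0.5076, -0.058, 0.2908]
tcp_rot: [0.986, 0.166, 0.0, 0.0]
contact_force: [1.0, 0.1, 0.3]
gripper_width: 0.469
finger_force: 0.0
tool delta [-0.0011  0.0012  0.0008] tcp [ 0.5076 -0.058   0.2908] q [0.9862 0.1656 0.     0.    ] zaxis [ 1.e-04 -0.e+00 -1.e+00] F [1.04 0.1  0.3 ] w 0.469 0.0 t 2.95
```

Still closing; keep waiting.

```bash
python3 shift.py '[[0,0,0,0,0,0,0],[0,0,0,0,0,0,0],[0,0,0,0,0,0,0],[0,0,0,0,0,0,0],[0,0,0,0,0,0,0],[0,0,0,0,0,0,0],[0,0,0,0,0,0,0],[0,0,0,0,0,0,0]]'
python3 -c "
from h import *
go(.507,-.0595,.290)"
```

```text
time_s: 3.62
eef_pos: [0.5076, -0.058, 0.2907]
tcp_rot: [0.986, 0.166, -0.0, 0.0]
contact_force: [0.2, 0.7, -0.0]
gripper_width: 0.279
finger_force: 45.0
tool delta [-0.001   0.0012  0.0007] tcp [ 0.5076 -0.058   0.2907] q [ 0.9862  0.1656 -0.      0.    ] zaxis [-1.e-04 -0.e+00 -1.e+00] F [ 0.22  0.66 -0.03] w 0.279 45.0 t 3.6167
```

To row units: -0.13 m / 0.3 = -0.4333, -0.1 m / 0.3 = -0.3333.

```bash
python3 shift.py '[[0,0,0,0,0,-0.0333,0],[0,0,0,0,0,-0.1,0],[0,0,0,0,0,-0.1667,0],[0,0,0,0,0,-0.25,0],[0,0,0,0,0,-0.3333,0],[0,0,0,0,0,-0.4333,0],[0,0,0,0,0,-0.4333,0],[0,0,0,0,0,-0.4333,0]]'
python3 - <<'E'
from h import *
go(.4716,-.3059,.421)
snap('scene','s2');snap('top','t2');snap('wrist','w2')
A=cv2.imread('pics/s2.png')[110:290,140:340];B=cv2.imread('pics/w2.png')[:,150:400]
A=cv2.resize(A,None,fx=2,fy=2,interpolation=cv2.INTER_CUBIC)
c=np.zeros((384,650,3),np.uint8);c[:360,:400]=A;c[:,400:]=B
cv2.imwrite('pics/c2.png',c)
E
```

```text
time_s: 4.28
eef_pos: [0.5079, -0.0578, 0.4229]
tcp_rot: [0.986, 0.166, 0.002, 0.001]
contact_force: [-0.7, -0.5, -0.8]
gripper_width: 0.278
finger_force: 45.0
tool delta [-0.1154  0.2226  0.0019] tcp [ 0.5079 -0.0578  0.4229] q [9.862e-01 1.656e-01 2.000e-03 5.000e-04] zaxis [ 4.1e-03 -4.0e-04 -1.0e+00] F [-0.7  -0.48 -0.83] w 0.278 45.0 t 4.2833
```

View pics/c2.png

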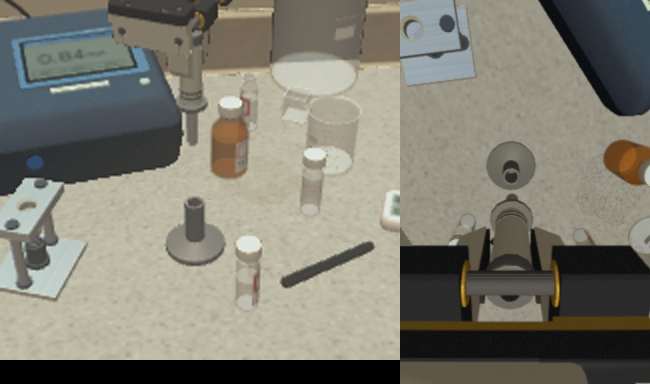

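The probe is held upright clear of the rest, with its tip at crop pixel (193,143) in the scene half and (512,200) in the wrist half. I'll check the tip position and head to the beaker.

```bash
python3 - <<'E'
from h import *
p,e=tri(('s2',(236.2,181.5)),('w2',(262,200)));print('tip',p.round(4),np.round(e,4))
E
python3 shift.py '[[0,0,0,-0.0667,0.1333,0,0],[0,0,0,-0.1267,0.2467,0,0],[0,0,0,-0.1867,0.36,0,0],[0,0,0,-0.2467,0.4733,0,0],[0,0,0,-0.3067,0.5867,0,0],[0,0,0,-0.3567,0.6867,0,0],[0,0,0,-0.3833,0.7433,0,0],[0,0,0,-0.3833,0.7433,0,0]]'
python3 shift.py '[[0,0,0,0,0,0,0],[0,0,0,0,0,0,0]]'
python3 - <<'E'
from h import *
go(.4716,-.3059,.305)
snap('scene','s3');snap('top','t3');snap('wrist','w3')
A=cv2.imread('pics/s3.png')[120:240,220:360];B=cv2.imread('pics/w3.png')[80:270,160:360]
A=cv2.resize(A,None,fx=2.8,fy=2.8,interpolation=cv2.INTER_CUBIC);B=cv2.resize(B,None,fx=2,fy=2,interpolation=cv2.INTER_CUBIC)
c=np.zeros((384,800,3),np.uint8);c[:336,:392]=A;c[:380,400:]=B
cv2.imwrite('pics/c3.png',c)
E
```

```text
tip [ 0.5053 -0.0609  0.1511] [0.0002 0.0002]
time_s: 5.1
eef_pos: [0.4697, -0.3116, 0.419]
tcp_rot: [0.987, 0.162, -0.002, 0.0]
contact_force: [-1.2, 0.4, 0.3]
gripper_width: 0.276
finger_force: 45.0
time_s: 5.27
eef_pos: [0.4719, -0.3053, 0.4197]
tcp_rot: [0.986, 0.166, -0.001, -0.001]
contact_force: [-0.3, -0.3, -1.0]
gripper_width: 0.277
finger_force: 45.0
tool delta [-0.0004  0.0007  0.1147] tcp [ 0.4719 -0.3053  0.4197] q [ 9.861e-01  1.661e-01 -6.000e-04 -9.000e-04] zaxis [-0.0015  0.0017 -1.    ] F [-0.27 -0.26 -1.02] w 0.277 45.0 t 5.2667
```

View pics/c3.png

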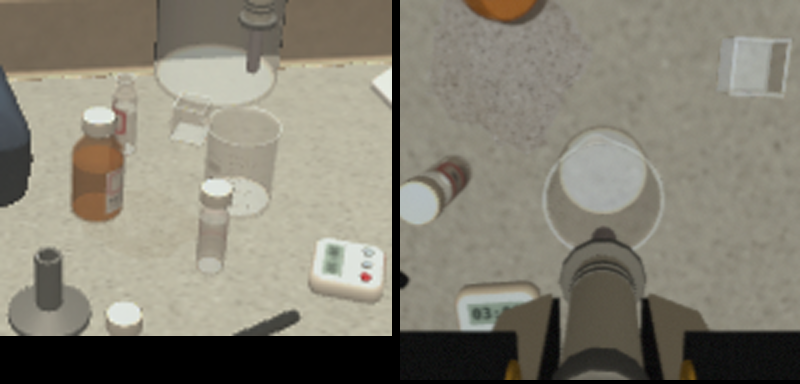

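The wrist half shows the beaker rim centre at (604,196), the tip at (606,232) and the base centre at (603,171).

Run:
```python
from h import *
print('rim',onz('w3',(261.9,177.8),.089),'base',onz('w3',(261.4,165.2),.004),'tip@.148',onz('w3',(262.8,195.5),.148))
print(tri(('w3',(262.8,195.5)),('s3',(220+253/2.8,120+70/2.8))))
go(.4716,-.3059,.305)
```

```text
rim [ 0.47596612 -0.30553561  0.089     ] base [ 0.47298485 -0.30636754  0.004     ] tip@.148 [ 0.47398096 -0.30676545  0.148     ]
(array([ 0.47057522, -0.3090354 ,  0.14545663]), [np.float64(0.0031210094271925085), np.float64(0.0031210094271925735)])
tool delta [-0.0009  0.0008  0.1155] tcp [ 0.4722 -0.3049  0.4205] q [ 9.860e-01  1.667e-01 -1.000e-04 -4.000e-04] zaxis [-3.e-04  7.e-04 -1.e+00] F [-0.27  0.26 -1.75] w 0.279 45.0 t 5.4167
```

To row units: 0.112 m / 0.3 = 0.3733, 0.05 m / 0.3 = 0.1667.

```bash
python3 shift.py '[[0,0,0,0,0,0.0833,0],[0,0,0,0,0,0.1667,0],[0,0,0,0,0,0.25,0],[0,0,0,0,0,0.3333,0],[0,0,0,0,0,0.3733,0],[0,0,0,0,0,0.3733,0],[0,0,0,0,0,0.3733,0],[0,0,0,0,0,0.3733,0]]'
python3 shift.py '[[0,0,0,0,0,0,0],[0,0,0,0,0,0,0],[0,0,0,0,0,0,0]]'
python3 shift.py '[[0,0,0,0,0,-0.0667,0],[0,0,0,0,0,-0.1667,0],[0,0,0,0,0,-0.2667,0],[0,0,0,0,0,-0.3667,0],[0,0,0,0,0,-0.4333,0],[0,0,0,0,0,-0.4333,0],[0,0,0,0,0,-0.4333,0],[0,0,0,0,0,-0.4333,0]]'
python3 - <<'E'
from h import *
go(.6237,.0838,.44)
snap('scene','s4');w=snap('wrist','w4')
print([np.round(tri(('w3',(261.9,177.8)))[0],3)] if 0 else '')
E
```

```text
time_s: 6.08
eef_pos: [0.4724, -0.306, 0.3099]
tcp_rot: [0.986, 0.166, 0.001, 0.0]
contact_force: [-0.1, -0.5, -0.4]
gripper_width: 0.279
finger_force: 45.0
time_s: 6.33
eef_pos: [0.472, -0.3064, 0.3097]
tcp_rot: [0.986, 0.166, 0.001, 0.001]
contact_force: [-0.2, -0.6, -0.8]
gripper_width: 0.281
finger_force: 45.0
time_s: 7.0
eef_pos: [0.4714, -0.3062, 0.4381]
tcp_rot: [0.986, 0.166, -0.0, -0.0]
contact_force: [-1.3, 0.2, -1.7]
gripper_width: 0.281
finger_force: 45.0
tool delta [ 0.2713 -0.3189 -0.0019] tcp [ 0.4714 -0.3062  0.4381] q [ 9.862e-01  1.656e-01 -3.000e-04 -2.000e-04] zaxis [-7.e-04  3.e-04 -1.e+00] F [-1.29  0.16 -1.65] w 0.281 45.0 t 7.0
```

To row units: -0.164 m / 0.3 = -0.5467, -0.156 m / 0.3 = -0.52.

```bash
python3 shift.py '[[0,0,0,0.0733,-0.0867,0,0],[0,0,0,0.1467,-0.1733,0,0],[0,0,0,0.22,-0.26,0,0],[0,0,0,0.2933,-0.3467,0,0],[0,0,0,0.3667,-0.4333,0,0],[0,0,0,0.44,-0.52,0,0],[0,0,0,0.4667,-0.5467,0,0],[0,0,0,0.4667,-0.5467,0,0]]'
python3 shift.py '[[0,0,0,0.0733,-0.0867,0,0],[0,0,0,0.1467,-0.1733,0,0],[0,0,0,0.22,-0.26,0,0],[0,0,0,0.2933,-0.3467,0,0],[0,0,0,0.3667,-0.4333,0,0],[0,0,0,0.4167,-0.4933,0,0],[0,0,0,0.4367,-0.5167,0,0],[0,0,0,0.4367,-0.5167,0,0]]'
python3 shift.py '[[0,0,0,0,0,0.0667,0],[0,0,0,0,0,0.1167,0],[0,0,0,0,0,0.1167,0],[0,0,0,0,0,0.1167,0]]'
python3 - <<'E'
from h import *
go(.6237,.0838,.40)
snap('scene','s5');snap('top','t5');snap('wrist','w5')
A=cv2.imread('pics/s5.png')[150:270,110:240];B=cv2.imread('pics/w5.png')[120:270,190:340]
A=cv2.resize(A,None,fx=3,fy=3,interpolation=cv2.INTER_CUBIC);B=cv2.resize(B,None,fx=2.6,fy=2.6,interpolation=cv2.INTER_CUBIC)
c=np.zeros((400,800,3),np.uint8);c[:360,:390]=A;c[:390,400:790]=B
cv2.imwrite('pics/c5.png',c)
E
```

```text
time_s: 7.77
eef_pos: [0.5514, -0.1015, 0.4377]
tcp_rot: [0.986, 0.169, -0.0, -0.001]
contact_force: [-1.4, -0.0, -0.5]
gripper_width: 0.279
finger_force: 45.0
time_s: 8.43
eef_pos: [0.624, 0.0852, 0.4375]
tcp_rot: [0.986, 0.167, -0.001, -0.0]
contact_force: [0.2, -0.2, -0.1]
gripper_width: 0.281
finger_force: 45.0
time_s: 8.77
eef_pos: [0.6234, 0.0812, 0.403]
tcp_rot: [0.986, 0.164, -0.001, 0.001]
contact_force: [-0.1, 0.6, -0.9]
gripper_width: 0.278
finger_force: 45.0
tool delta [ 0.0011 -0.0024  0.003 ] tcp [0.6234 0.0812 0.403 ] q [ 9.864e-01  1.643e-01 -1.300e-03  7.000e-04] zaxis [-0.0023 -0.0018 -1.    ] F [-0.11  0.56 -0.92] w 0.278 45.0 t 8.7667
```

View pics/c5.png

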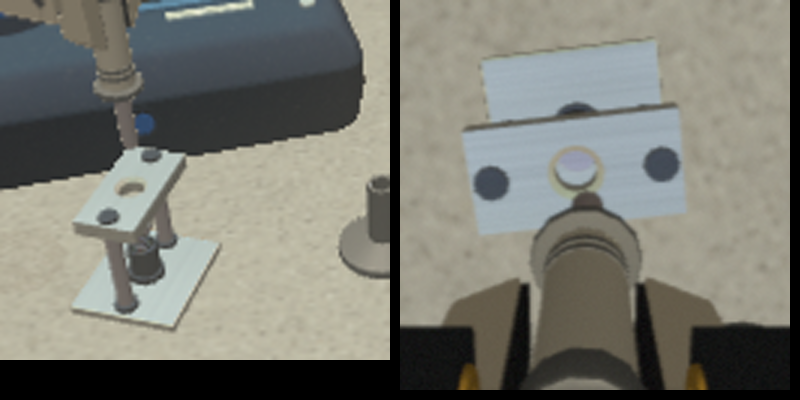

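Wrist half: hole at (576,171), nuts at (491,183) and (661,164), tip at (588,197). Scene half: tip at about (127,148), hole at (131,187).

Run:
```python
from h import *
w=lambda u,v:('w5',((u-400+.5)/2.6-.5+190,(v+.5)/2.6-.5+120))
s=lambda u,v:('s5',((u+.5)/3-.5+110,(v+.5)/3-.5+150))
print('hole w',onz(*w(576,171),.097).round(4),'nutmid',((onz(*w(491,183),.101)+onz(*w(661,164),.101))/2).round(4),'tri',tri(w(576,171),s(131,187)))
print('tip w',onz(*w(588,197),.1313).round(4),'tri',tri(w(588,197),s(127,148)))
print('scene only hole',onz(*s(131,187),.097),'tip',onz(*s(127,148),.1313))
r=R.from_quat(status.read_state()['tcp_rot']).inv();
print('tool-frame hole-tip',r.apply(onz(*w(576,171),.097)-onz(*w(588,197),.1313)).round(4))
go(.6237,.0838,.40)
```

```text
hole w [0.6242 0.0852 0.097 ] nutmid [0.6242 0.0853 0.101 ] tri (array([0.62296905, 0.08372052, 0.09483022]), [np.float64(0.0013654614058777811), np.float64(0.001365461405877727)])
tip w [0.6256 0.0806 0.1313] tri (array([0.62419108, 0.07946699, 0.12805238]), [np.float64(0.0008301414855352171), np.float64(0.0008301414855351554)])
scene only hole [0.62040409 0.08379087 0.097     ] tip [0.62041218 0.08095986 0.1313    ]
tool-frame hole-tip [ 0.0001 -0.0048  0.0343]
tool delta [ 0.0001 -0.0011  0.0049] tcp [0.624  0.0827 0.4049] q [9.863e-01 1.649e-01 7.000e-04 2.000e-04] zaxis [ 1.5e-03 -2.0e-04 -1.0e+00] F [0.11 0.37 0.24] w 0.279 45.0 t 8.9167
```

To row units: 0.022 m / 0.3 = 0.0733, -0.0025 m / 0.3 = -0.0083.

```bash
python3 shift.py '[[0,0,0,0,-0.0083,0.0333,0],[0,0,0,0,-0.0083,0.0733,0],[0,0,0,0,-0.0083,0.0733,0],[0,0,0,0,-0.0083,0.0733,0],[0,0,0,0,-0.0083,0.0733,0],[0,0,0,0,-0.0083,0.0733,0],[0,0,0,0,-0.0083,0.0733,0]]'
python3 - <<'E'
from h import *
go(.6242,.0852,.38)
snap('scene','s6');snap('wrist','w6');go(.6242,.0852,.38)
A=cv2.imread('pics/s6.png')[180:240,120:185];B=cv2.imread('pics/w6.png')[160:240,215:310]
A=cv2.resize(A,None,fx=6,fy=6,interpolation=cv2.INTER_CUBIC);B=cv2.resize(B,None,fx=4,fy=4,interpolation=cv2.INTER_CUBIC)
c=np.zeros((400,800,3),np.uint8);c[:360,:390]=A;c[:320,400:780]=B
cv2.imwrite('pics/c6.png',c)
E
```

```text
time_s: 9.5
eef_pos: [0.623, 0.0861, 0.3821]
tcp_rot: [0.986, 0.166, 0.0, 0.0]
contact_force: [-0.7, -0.2, -0.1]
gripper_width: 0.274
finger_force: 45.0
tool delta [0.0008 0.0013 0.0021] tcp [0.623  0.0861 0.3821] q [9.862e-01 1.656e-01 3.000e-04 0.000e+00] zaxis [ 6.e-04  1.e-04 -1.e+00] F [-0.66 -0.16 -0.1 ] w 0.274 45.0 t 9.5
tool delta [0.0009 0.0012 0.002 ] tcp [0.623  0.0861 0.382 ] q [9.862e-01 1.656e-01 3.000e-04 0.000e+00] zaxis [ 5.e-04  1.e-04 -1.e+00] F [ 0.21 -0.21 -0.63] w 0.279 45.0 t 9.6
```

View pics/c6.png

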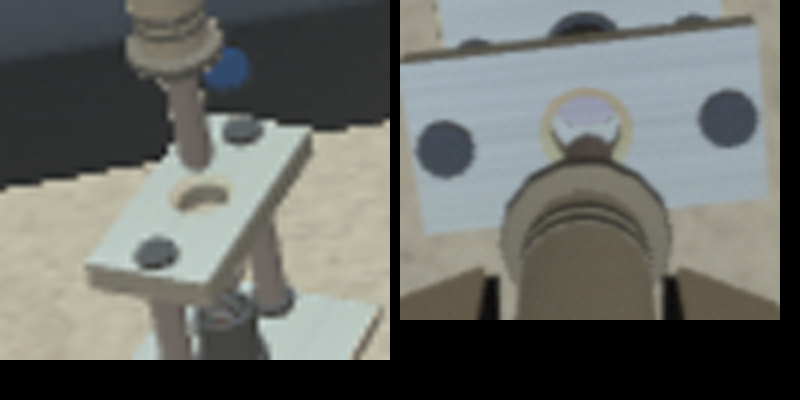

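Wrist half: tip at (588,144), nuts at (445,149) and (728,118), hole centre at about (586,131). Scene half: tip at (198,164), hole at (200,194), nuts at (242,130) and (157,253).

Run:
```python
from h import *
w=lambda u,v:('w6',((u-400+.5)/4-.5+215,(v+.5)/4-.5+160))
s=lambda u,v:('s6',((u+.5)/6-.5+120,(v+.5)/6-.5+180))
r=R.from_quat(status.read_state()['tcp_rot']).inv();zt=.3821-.2717
for n,f,h,t,a,b in(('w',w,(586,131),(588,144),(445,149),(728,118)),('s',s,(200,194),(198,164),(242,130),(157,253))):
    H=onz(*f(*h),.097);N=(onz(*f(*a),.101)+onz(*f(*b),.101))/2;T=onz(*f(*t),zt)
    print(n,H.round(4),N.round(4),T.round(4),'tool:',r.apply(H-T).round(4),r.apply(N-T).round(4))
print(tri(w(586,131),s(200,194)),tri(w(588,144),s(198,164)))
```

```text
w [0.6238 0.0851 0.097 ] [0.6243 0.0853 0.101 ] [0.6248 0.085  0.1104] tool: [-0.001  -0.0004  0.0134] [-0.0004 -0.0005  0.0094]
s [0.6213 0.0842 0.097 ] [0.6189 0.085  0.101 ] [0.621  0.0828 0.1104] tool: [ 0.0007 -0.0012  0.0134] [-0.0013 -0.0027  0.0094]
(array([0.62298307, 0.08411783, 0.09556459]), [np.float64(0.0008684783078030274), np.float64(0.0008684783078029037)]) (array([0.62345661, 0.08319715, 0.10835391]), [np.float64(0.0016919279094957048), np.float64(0.0016919279094957137)])
```

To row units: 0.044 m / 0.3 = 0.1467, -0.0008 m / 0.3 = -0.0027.

```bash
python3 shift.py '[[0,0,0,-0.001,-0.0027,0.0167,0],[0,0,0,-0.001,-0.0027,0.0333,0],[0,0,0,-0.001,-0.0027,0.05,0],[0,0,0,-0.001,-0.0027,0.0733,0],[0,0,0,-0.001,-0.0027,0.1,0],[0,0,0,-0.001,-0.0027,0.1267,0],[0,0,0,-0.001,-0.0027,0.1467,0],[0,0,0,-0.001,-0.0027,0.1467,0]]' 60
python3 shift.py '[[0,0,0,0,0,0.0067,0],[0,0,0,0,0,0.0133,0],[0,0,0,0,0,0.02,0],[0,0,0,0,0,0.0267,0],[0,0,0,0,0,0.0333,0],[0,0,0,0,0,0.0333,0],[0,0,0,0,0,0.0333,0]]'
python3 -c "
from h import *
go(.6237,.0851,.3187)"
```

```text
time_s: 10.27
eef_pos: [0.6219, 0.0865, 0.3357]
tcp_rot: [0.986, 0.166, -0.001, 0.0]
contact_force: [-0.0, 0.5, -1.1]
gripper_width: 0.273
finger_force: 60.0
time_s: 10.85
eef_pos: [0.6225, 0.0868, 0.328]
tcp_rot: [0.986, 0.166, 0.0, -0.0]
contact_force: [-0.1, 0.0, 4.0]
gripper_width: 0.275
finger_force: 60.0
tool delta [0.0006 0.002  0.0093] tcp [0.6225 0.0868 0.328 ] q [ 9.862e-01  1.656e-01  3.000e-04 -0.000e+00] zaxis [ 7.e-04  1.e-04 -1.e+00] F [-0.1   0.01  4.03] w 0.275 60.0 t 10.85
```

To row units: 0.007 m / 0.3 = 0.0233, 0.006 m / 0.3 = 0.02.

```bash
python3 shift.py '[[0,0,0,0,0,0.0033,0],[0,0,0,0,0,0.0067,0],[0,0,0,0,0,0.01,0],[0,0,0,0,0,0.0133,0],[0,0,0,0,0,0.0167,0],[0,0,0,0,0,0.02,0],[0,0,0,0,0,0.0233,0],[0,0,0,0,0,0.0233,0]]'
python3 shift.py '[[0,0,0,0,0,0.0017,0],[0,0,0,0,0,0.0033,0],[0,0,0,0,0,0.005,0],[0,0,0,0,0,0.0067,0],[0,0,0,0,0,0.0067,0],[0,0,0,0,0,0.0067,0]]'
python3 -c "
from h import *
go(.6237,.0851,.3187)"
```

```text
time_s: 11.52
eef_pos: [0.6224, 0.0867, 0.3207]
tcp_rot: [0.986, 0.166, 0.0, 0.0]
contact_force: [-0.1, 0.3, 6.2]
gripper_width: 0.277
finger_force: 60.0
time_s: 12.02
eef_pos: [0.6225, 0.0868, 0.3189]
tcp_rot: [0.986, 0.166, 0.0, -0.0]
contact_force: [-0.1, 0.3, 7.0]
gripper_width: 0.272
finger_force: 60.0
tool delta [0.0006 0.002  0.0002] tcp [0.6225 0.0868 0.3189] q [ 9.862e-01  1.656e-01  3.000e-04 -0.000e+00] zaxis [ 7.e-04  1.e-04 -1.e+00] F [-0.08  0.3   7.03] w 0.272 60.0 t 12.0167
```

Nearly at the seat; creep on.

To row units: 0.001 m / 0.3 = 0.0033, 0.0005 m / 0.3 = 0.0017.

```bash
for i in 1 ; do python3 shift.py '[[0,0,0,0,0,0.0017,0],[0,0,0,0,0,0.0017,0],[0,0,0,0,0,0.0033,0],[0,0,0,0,0,0.0033,0],[0,0,0,0,0,0.0033,0]]'; done
python3 shift.py '[[0,0,0,0,0,0.0017,0],[0,0,0,0,0,0.0017,0],[0,0,0,0,0,0.0017,0],[0,0,0,0,0,0.0017,0]]'
python3 -c "
from h import *
go(.6237,.0851,.3187)"
```

```text
time_s: 12.43
eef_pos: [0.6228, 0.0868, 0.3187]
tcp_rot: [0.986, 0.166, 0.001, 0.0]
contact_force: [-0.6, -0.1, 10.7]
gripper_width: 0.273
finger_force: 60.0
time_s: 12.77
eef_pos: [0.6229, 0.0868, 0.3187]
tcp_rot: [0.986, 0.166, 0.001, 0.0]
contact_force: [-0.9, -0.7, 13.5]
gripper_width: 0.275
finger_force: 60.0
tool delta [ 0.0002  0.0019 -0.    ] tcp [0.6229 0.0868 0.3187] q [0.9862 0.1655 0.0013 0.    ] zaxis [ 2.7e-03  4.0e-04 -1.0e+00] F [-0.93 -0.73 13.51] w 0.275 60.0 t 12.7667
```

To row units: 0.0004 m / 0.3 = 0.0013.

```bash
python3 shift.py '[[0,0,0,0,0,0.0013,0],[0,0,0,0,0,0.0013,0],[0,0,0,0,0,0.0013,0],[0,0,0,0,0,0.0013,0],[0,0,0,0,0,0.0013,0],[0,0,0,0,0,0.0013,0]]'
python3 - <<'E'
from h import *
go(.6237,.0851,.3187)
snap('scene','s7');snap('wrist','w7');go(.6237,.0851,.3187)
A=cv2.imread('pics/s7.png')[140:280,110:340];B=cv2.imread('pics/w7.png')[120:270,190:340]
A=cv2.resize(A,(460,280),interpolation=cv2.INTER_CUBIC);B=cv2.resize(B,(300,300),interpolation=cv2.INTER_CUBIC)
c=np.zeros((300,760,3),np.uint8);c[:280,:460]=A;c[:,460:]=B
cv2.imwrite('pics/c7.png',c)
E
```

```text
time_s: 13.27
eef_pos: [0.623, 0.0868, 0.3187]
tcp_rot: [0.986, 0.165, 0.002, 0.0]
contact_force: [-1.5, -0.3, 16.5]
gripper_width: 0.274
finger_force: 60.0
tool delta [ 0.0001  0.0019 -0.    ] tcp [0.623  0.0868 0.3187] q [9.862e-01 1.655e-01 1.600e-03 1.000e-04] zaxis [ 3.2e-03  4.0e-04 -1.0e+00] F [-1.5  -0.3  16.53] w 0.274 60.0 t 13.2667
tool delta [ 0.0001  0.0019 -0.    ] tcp [0.623  0.0869 0.3187] q [9.862e-01 1.655e-01 1.600e-03 1.000e-04] zaxis [ 3.2e-03  4.0e-04 -1.0e+00] F [-1.33 -1.42 16.67] w 0.278 60.0 t 13.3667
```

View pics/c7.png

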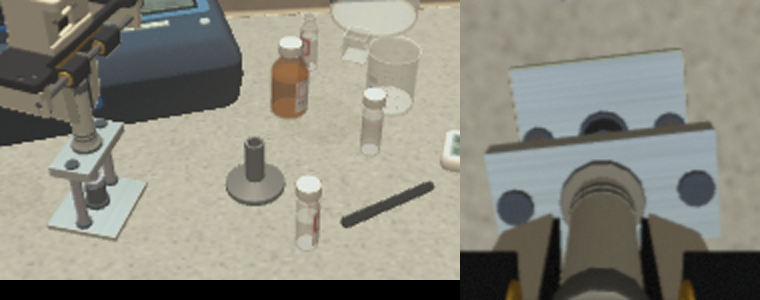

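The collar sits flat on the plate between the nuts (wrist half, about (603,195)), and the beaker and bystanders stand undisturbed. The push is steady at about 16.5 N, so I'm handing in.

```bash
python3 -c "
from station import arm, camrig, status
print(arm.close_job())"
```

```text
the job is handed in; nothing more can be done
None
```

I dipped the probe to about 36 mm above the beaker's underside and drew it out. It is now seated in the check stand, still gripped and pressed home at about 16.5 N, and the job is handed in (no verdict was returned).

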